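Square a drill-guide plate on its block and pin it

ROBOT

A 6-joint arm with a two-finger parallel gripper is mounted at the origin on the work surface. World frame = base frame: x ahead of the robot, y to its left, z up, the work surface at z = 0. Lengths are in m, angles in rad, forces in N, time in s.
With the tool pointing down it reaches from about 0.35 to 0.775 m from the base axis. Payload 7.3 kg.
Tool frame: the origin (TCP) lies between the finger pads; the fingertips stand 14 mm ahead of it and the grasp point (between the pads) lies 5 mm behind it; z points along the fingers, y is the line along which they close (so a half turn about z gives the same grasp; the last joint's range is limited). The gripper opens to 92 mm and grips with 3 to 60 N. Pads are 19 mm wide; open, the fingers measure 130 mm over their backs; the gripper's body (75 mm by 190 mm) begins 47 mm behind the grasp point.
Start: joints at [1.118, 0.342, 1.524, -0, 1.275, -0.146], TCP at [0.159, 0.501, 0.241] pointing down, gripper open.
Joint ranges: [-2.53, 2.53], [-0.77, 2.02], [0.04, 2.7], [-1, 4.14], [0.28, 2.66], [-3.11, 3.11]. Speed limits (rad/s): [2.57, 2.57, 3.14, 3.14, 3.14, 3.14].

INTERFACE

Orientations are given as [roll, pitch, yaw] about the fixed x, y, z axes, in that order (R = Rz(yaw) Ry(pitch) Rx(roll)).
In Python, from cell import robot, eyes gives the robot as it stands. The module is installed in compiled form; this text tells all that it offers.
- The arm moves only by the shell command python3 -m handwheel 'ROWS' [FORCE]. ROWS is JSON, one flat list of numbers, 5 for each row, row after row: the shift along the world's x, y, z in mm, then the turn about the world's z in rad, then the opening, from 0 (shut) to 1 (fully open). In form: [x, y, z, spin, jaw, x, y, z, spin, jaw, ...]. A call has 1 to 8 rows; each row shifts and turns the commanded pose from where the row before left it; what a row does not reach is not made up. A row lasts 1/10 s, in which the tool goes at most 50 mm and 8.59 degrees, less where a joint would pass 70% of its speed; a pose out of reach is approached as far as the arm can. A call with a gripper value outside its range is refused whole. The fingers move at their own pace and stop on an object; FORCE is the grip in N (left out, the last holds). Time passes only in rows, so rows that do not move let the fingers close. It gives the time, the measured TCP pose, the force, the opening and the grip force at its end, in the units of the state.
- robot.observe(): the state, without advancing time (a new reading comes with each control period).
- eyes.read_camera(name): name is "side" or "top"; returns (picture, depth): 420x560x3 uint8, blue, green, red; 420x560 float32, m along the optical axis (not along the pixel's ray), 0 where there is no reading.
- eyes.calibration(name): a dict with "fx", "fy", "cx", "cy" (pixels), "world_to_cam" (4x4, takes a point from world to camera coordinates). Camera axes: x right, y down, z forward; pixel columns grow to the right and rows downward; lengths in m; the calibration is good to about 2 mm. A picture is of the moment at which its call begins. calibration takes no time and is no camera call.
- robot.hand_in(): hands the job in; it is judged then, once.
The state is a dict: "time": time; "qpos": joint angles; "qvel": joint speeds; "joint_efforts": joint torques, N m; "tool_pos": TCP position; "tool_rot": TCP orientation; "contact_force": force on the tool from outside, world axes, zero at the start; "torque": the same for the moment, N m; "opening": finger opening in m; "grip_force": force on a finger pad.
Only numpy, scipy, OpenCV 4.12 (cv2) and the standard library are available. Lean on these libraries where they do the work, as an engineer would, in place of code of your own. Each camera call takes 0.05 s, during which the arm holds its last target. There are 200 camera calls.

TASK

Slide the blue drill-guide plate across the top of its metal block until it is fully home against both raised stops and flush with the block all round, keeping it lying flat on the block. Then take the red-handled locating pin from the wooden stand and put it down through the plate's hole into the block until its brass collar sits on the plate, and let go. Leave the jar, hammer and screwdriver where they are.

Things in the scene. Friction and masses are not known exactly. Their poses are not given: they have to be found in the camera images.
- block: Aluminium fixture block fixed to the bench. Its flat deck is 100 (x) x 90 (y) mm, 30 mm above the bench. Origin: centre of the deck's rectangle, at bench height; z up. Two dark steel stops, 10 mm thick, rise 8 mm above the deck (top 38 mm above the bench): one along the block's +x edge (inner face at x = +50 mm), one along its +y edge (inner face at y = +45 mm). The other two sides are open.
- block_hole (a point): Mouth, in the deck, of the vertical 14 mm hole right through the block, at block x = -25, y = -20, z = 30 mm.
- plate: Blue loose drill-guide plate, 100 (x) x 90 (y) x 15 mm, about 0.36 kg, lying on the deck, out of line and overhanging the open sides. Origin: centre of its underside; x and y along its edges, z up. When home it covers the deck exactly: its origin 30 mm straight above the block's origin, axes parallel. The small brass-ringed spots are only marks.
- plate_hole (a point): Mouth, in the plate's top face, of its only real hole: 14 mm wide, right through, at plate x = -25, y = -20, z = 15 mm. It lies over the block's hole when the plate is home.
- pin: Loose locating pin, upright in the wooden stand, 68 mm long, 50 g. Origin: its lower tip; z along it, up. Steel shank 10 mm wide, tapered over the lowest 6 mm, from z = 0 to 36 mm; brass collar 20 mm wide from 36 to 41 mm; red handle 14 mm wide from 41 to 68 mm. In the stand its collar rests on the stand's top. Pinned home, its collar rests on the plate, its tip 9 mm above the bench.
- rack: Wooden stand fixed to the bench, 55 x 55 x 40 mm, with a 12 mm hole through its centre that holds the pin. Origin: centre of its underside.
- jar: Amber glass jar with black cap, 52 mm wide, 65 mm tall, a bystander. Origin: centre of its underside.
- hammer: Hammer lying on the bench, 240 mm long, a bystander. Origin: underside, handle towards its -x.
- screwdriver: Screwdriver with blue handle lying on the bench, 190 mm long, a bystander. Origin: underside, handle towards its -x.

How it is judged:
By the outcome, as a careful person would: the job done as asked, in the order asked, and still so for the second after the job is handed in, with the robot touching nothing.
It also fails if it takes over 64 s, if anything falls off the work surface, if the arm or the gripper's body presses on something with over 40 N, if the wrist force passes 120 N, or if a joint passes its speed limit or range.

## Working session

There is one attempt and no reset: what is moved stays moved. The work goes in short steps, Python scripts to look and compute and a shell command to move; the robot and the scene stay as the last step left them, time stands still between calls to the robot, and variables do not carry over. Pictures are saved under pics/ and viewed, at most 10 in all, crops included, and the job is handed in when it is done.

```bash
mkdir -p pics
cat > h.py <<'E'
import numpy as np,cv2
from cell import robot,eyes
def grab(n):
    im,d=eyes.read_camera(n); return im,d,eyes.calibration(n)
def ray(c,u,v,z):
    T=np.linalg.inv(c["world_to_cam"]); d=T[:3,:3]@np.array([(u-c["cx"])/c["fx"],(v-c["cy"])/c["fy"],1]); o=T[:3,3]
    return o+d*(z-o[2])/d[2]
def cloud(c,d):
    v,u=np.mgrid[:d.shape[0],:d.shape[1]]
    P=np.stack([(u-c["cx"])/c["fx"]*d,(v-c["cy"])/c["fy"]*d,d,np.ones_like(d)],-1)
    return (P@np.linalg.inv(c["world_to_cam"]).T)[...,:3]
E
python3 - <<'E'
from h import *
for n in("top","side"):
    im,d,c=grab(n); cv2.imwrite(f"pics/{n}0.png",im); np.savez(f"{n}0.npz",im=im,d=d)
    print(c["fx"],np.linalg.inv(c["world_to_cam"])[:3].round(3).tolist())
s=robot.observe(); print(s["time"],s["tool_pos"],s["tool_rot"],s["opening"])
E
```

```text
438.7544447028134 [[0.021, -0.984, 0.175, 0.444], [-1.0, -0.019, 0.014, 0.008], [-0.01, -0.175, -0.985, 0.843]]
513.549629405026 [[0.996, -0.045, 0.082, 0.495], [-0.092, -0.639, 0.763, -0.915], [0.018, -0.768, -0.641, 0.849]]
0.1 [0.15837255 0.50016444 0.24010386] [-3.14017607e+00 -1.75398652e-04  2.83481133e+00] 0.09167183075985756
```

View pics/top0.png

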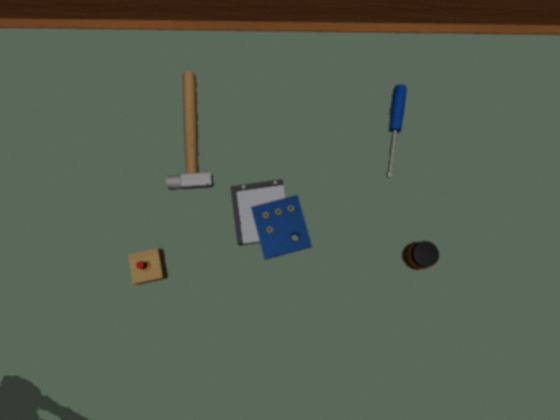

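View pics/side0.png

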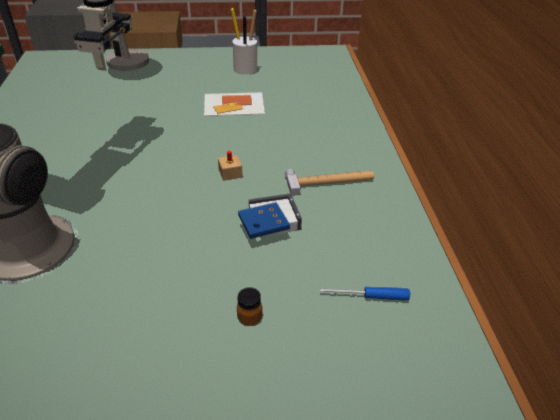

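The top view shows the block deck near (262,212) with its dark stops on the up (+x) and left (+y) sides. The plate is at (281,228), turned, with its hole at (295,237). The stand and pin are at (146,266), the hammer head is at (190,180), and the jar is at (422,255).

```bash
cat > meas.py <<'E'
from h import *
def plate(im,c,z=.045):
    hsv=cv2.cvtColor(im,cv2.COLOR_BGR2HSV); m=cv2.inRange(hsv,(100,130,50),(130,255,255))
    n,l,s,ce=cv2.connectedComponentsWithStats(m)
    # blue piece near the block
    k=max((i for i in range(1,n)),key=lambda i:s[i,4])
    cs,_=cv2.findContours((l==k).astype(np.uint8),cv2.RETR_EXTERNAL,cv2.CHAIN_APPROX_NONE)
    h=cv2.convexHull(max(cs,key=len))[:,0]
    P=np.float32([ray(c,u,v,z)[:2]*1000 for u,v in h])
    return cv2.minAreaRect(P),cv2.boxPoints(cv2.minAreaRect(P)).round(1).tolist()
E
python3 - <<'E'
from meas import *
for n in("top","side"):
    f=np.load(n+"0.npz"); im,d=f["im"],f["d"]; c=eyes.calibration(n)
    print(n,plate(im,c))
    P=cloud(c,d)
    hsv=cv2.cvtColor(im,cv2.COLOR_BGR2HSV)
    box=(P[...,0]>.3)&(P[...,0]<.55)&(abs(P[...,1]-.03)<.12)
    for nm,m in (("deck",box&(hsv[...,1]<60)&(hsv[...,2]>110)&(P[...,2]>.02)&(P[...,2]<.036)),("stop",box&(P[...,2]>.034)&(hsv[...,2]<80)&(hsv[...,0:1].squeeze()*0==0)&~((hsv[...,0]>100)&(hsv[...,1]>130)))):
        print(nm,m.sum(),np.median(P[m][:,2]).round(4), cv2.boundingRect(m.astype(np.uint8)))
    red=cv2.inRange(hsv,(0,150,60),(6,255,255))|cv2.inRange(hsv,(174,150,60),(180,255,255))
    n_,l,s,ce=cv2.connectedComponentsWithStats(red)
    for i in range(1,n_):
        if s[i,4]>8:
            q=P[l==i]; print("red",s[i],ce[i].round(1),(np.median(q,0)*1000).round(1),(ray(c,*ce[i],.072)*1000).round(1))
    x0,y0,w,h=(110,150,220,140) if n=="top" else (200,130,130,120)
    o=cv2.convertScaleAbs(cv2.resize(im[y0:y0+h,x0:x0+w],None,fx=(3.6 if n=="top" else 4.9),fy=(3.6 if n=="top" else 4.9),interpolation=cv2.INTER_CUBIC),alpha=1.6)
    cv2.imwrite(f"pics/{n}0c.png",o)
E
```

```text
top (((556.7554321289062, 11.900947570800781), (98.27308654785156, 87.80628967285156), 16.185060501098633), [[497.29998779296875, 40.400001525878906], [521.7999877929688, -44.0], [616.2000122070312, -16.600000381469727], [591.7000122070312, 67.80000305175781]])
deck 175 0.0307 (242, 231, 17, 12)
stop 134 0.0415 (5, 0, 538, 410)
red [137 262   7   6  38] [140.  264.6] [480.  257.1  72.2] [480.5 256.9  72. ]
side (((555.52783203125, 7.460212707519531), (101.82513427734375, 102.2400131225586), 16.053918838500977), [[492.5, 42.5], [520.7000122070312, -55.70000076293945], [618.5999755859375, -27.600000381469727], [590.2999877929688, 70.69999694824219]])
deck 32 0.0319 (250, 203, 10, 5)
stop 38 0.0378 (239, 199, 20, 37)
red [227 151   4  10  32] [228.8 155.2] [479.  255.1  65.6] [478.8 244.7  72. ]
```

View pics/top0c.png

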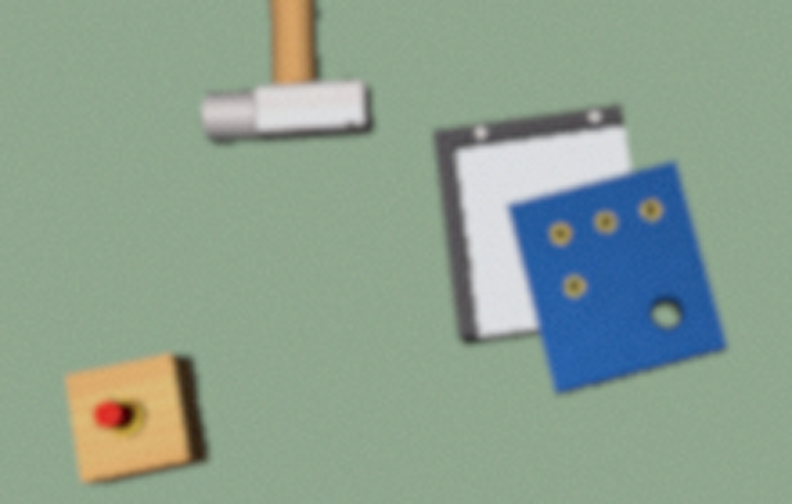

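The crop shows the white deck's inner corner at about crop (455,150), with its left edge running down to (480,335). The plate hole is at (666,312), and the pin stands in the stand at (110,415). Next I fit the deck edges.

Run:
```python
from meas import *
f=np.load("top0.npz"); im=f["im"]; c=eyes.calibration("top")
g=cv2.cvtColor(im,cv2.COLOR_BGR2HSV)
sat=g[...,1].astype(float); val=g[...,2].astype(float)
print(im[215,230:250].tolist())
gray=im[...,2].astype(float)  # red: white high, stop low
def cross(line,thr):
    i=np.argmax(line>thr); return i-1+(thr-line[i-1])/(line[i]-line[i-1])
thr=gray[205:225,250].mean()*.5+gray[215,238:].min()*0+20
L=[(234+cross(gray[v,234:252],75),v) for v in range(196,238,2)]
T=[(u,184+cross(gray[184:200,u],75)) for u in range(242,280,2)if not(240<u<247)]
B=[(u,250-cross(gray[250:232:-1,u],90)) for u in range(246,256)]
W=lambda a:np.float32([ray(c,u,v,.03)[:2]*1000 for u,v in a])
for n,a in(("L",L),("T",T)):
    w=W(a); vx,vy,x,y=cv2.fitLine(w,cv2.DIST_HUBER,0,.1,.1).ravel(); 
    print(n,np.degrees(np.arctan2(vy,vx)),x,y,np.abs((w-[x,y])@[-vy,vx]).max())
    globals()[n+"f"]=(np.array([x,y]),np.array([vx,vy]))
yaw=np.arctan2(*(Lf[1]*np.sign(Lf[1][0]))[::-1]); t2=np.arctan2(*(Tf[1]*np.sign(Tf[1][1]))[::-1])-np.pi/2
yw=(yaw+t2)/2; X=np.array([np.cos(yw),np.sin(yw)]);Y=np.array([-X[1],X[0]])
s=np.linalg.solve(np.c_[Lf[1],-Tf[1]],Tf[0]-Lf[0]); cor=Lf[0]+Lf[1]*s[0]
print("yaws",np.degrees([yaw,t2]),"corner",cor,"origin",cor-50*X-45*Y,"hole",cor-75*X-65*Y)
w=W(B); print("B edge x in block",((w-cor)@X+50).round(1))
# plate & pin
r,b=plate(im,c); o=np.array(r[0]); py=np.radians(r[2]); print("plate rel block",(o-(cor-50*X-45*Y))@np.c_[X,Y],np.degrees(py-yw))
# rack top
m=cv2.inRange(g,(10,70,60),(28,255,255)); m[:240]=0; m[:,:120]=0; m[:,175:]=0; m[295:]=0
P=cv2.findNonZero(m)[:,0]; Q=np.float32([ray(c,u,v,.04)[:2]*1000 for u,v in P]); print("rack",cv2.minAreaRect(Q))
rr=cv2.inRange(g,(0,150,60),(6,255,255))|cv2.inRange(g,(174,150,60),(180,255,255));
```

```text
[[88, 103, 89], [90, 104, 90], [86, 99, 86], [78, 88, 78], [64, 68, 64], [57, 57, 57], [56, 53, 55], [55, 53, 54], [67, 67, 68], [100, 99, 98], [125, 123, 122], [137, 135, 135], [140, 138, 137], [140, 138, 136], [141, 139, 137], [140, 138, 138], [140, 138, 137], [140, 138, 136], [140, 138, 137], [140, 138, 137]]
L -2.8818994 574.1998 96.741974 6.7451906
T -80.78635 633.784 51.941345 0.30030817
yaws [-2.8818994  9.213652 ] corner [626.94763  94.08659] origin [579.50916  46.39393] hole [555.6518    25.043785]
B edge x in block [-51.2 -64.4 -50.9 -50.8 -62.8 -50.4 -49.9 -64.9 -49.7 -63.1]
plate rel block [-24.62393579 -33.183722  ] 13.01918415098039
rack ((479.8172912597656, 257.6187744140625), (57.63385772705078, 57.14043426513672), 13.29820442199707)
```

View pics/side0c.png

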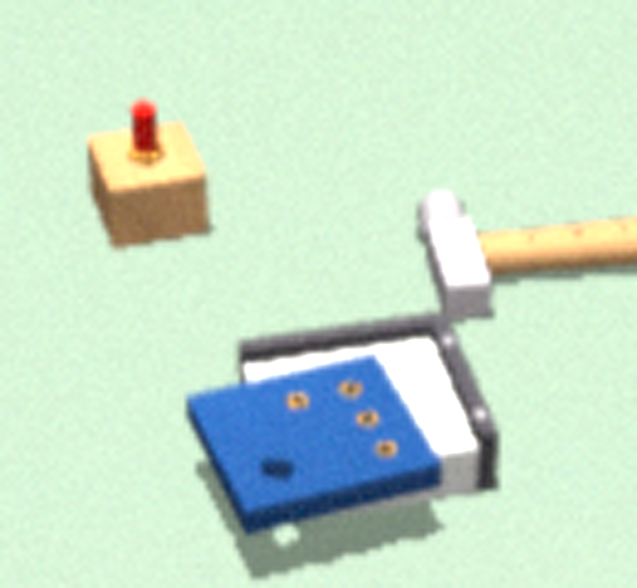

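The side crop shows the plate flat on the deck, overhanging toward -x and -y, with the stops clear. The left-edge fit started in the bench pixels, so I'll fix that.

Run:
```python
from meas import *
f=np.load("top0.npz"); im=f["im"]; c=eyes.calibration("top"); gray=im[...,2].astype(float)
def cross(line,thr=97):
    k=np.argmin(line); i=k+np.argmax(line[k:]>thr); return i-1+(thr-line[i-1])/(line[i]-line[i-1])
L=[(230+cross(gray[v,230:252]),v) for v in range(196,238,2)]
T=[(u,180+cross(gray[180:202,u])) for u in range(248,270,2)]
W=lambda a:np.float32([ray(c,u,v,.03)[:2]*1000 for u,v in a])
for n,a in(("L",L),("T",T)):
    w=W(a); vx,vy,x,y=cv2.fitLine(w,cv2.DIST_HUBER,0,.1,.1).ravel(); 
    print(n,np.degrees(np.arctan2(vy,vx)),x,y,np.abs((w-[x,y])@[-vy,vx]).max())
    globals()[n+"f"]=(np.array([x,y]),np.array([vx,vy]))
yaw=np.arctan2(*(Lf[1]*np.sign(Lf[1][0]))[::-1]); t2=np.arctan2(*(Tf[1]*np.sign(Tf[1][1]))[::-1])-np.pi/2
yw=(yaw*2+t2)/3; X=np.array([np.cos(yw),np.sin(yw)]);Y=np.array([-X[1],X[0]])
s=np.linalg.solve(np.c_[Lf[1],-Tf[1]],Tf[0]-Lf[0]); cor=Lf[0]+Lf[1]*s[0]; O=cor-50*X-45*Y
print("yaws",np.degrees([yaw,t2]),"corner",cor,"origin",O,"hole",cor-75*X-65*Y)
r,b=plate(im,c); o=np.array(r[0]); py=np.radians(r[2]); print("plate rel block",(o-O)@np.c_[X,Y],np.degrees(py-yw))
print("plate corners in block",((np.array(b)-O)@np.c_[X,Y]).round(1).tolist())
print(robot.observe()["qpos"])
```

```text
L 9.17246 579.4342 90.78023 0.6319692
T -80.893875 631.76636 56.07307 0.24572271
yaws [9.17246  9.106124] corner [625.02344  98.14159] origin [582.81586   45.762947] hole [561.3145    22.041817]
plate rel block [-31.11371967 -29.28681067] 7.034712419093203
plate corners in block [[-85.3, 8.3], [-74.5, -78.9], [23.0, -66.9], [12.3, 20.3]]
[ 1.11801891e+00  3.42658978e-01  1.52494303e+00 -3.40225438e-05
  1.27541767e+00 -1.45986290e-01]
```

```bash
for i in 1; do python3 -m handwheel '[20,-31,0,0.03,0.54, 20,-31,0,0.03,0.54, 20,-31,0,0.03,0.54, 20,-31,0,0.03,0.54, 20,-31,0,0.03,0.54, 20,-31,0,0.03,0.54, 20,-31,0,0.03,0.54, 20,-31,0,0.03,0.54]' 20
python3 -m handwheel '[20,-32,0,0.03,0.54, 20,-32,0,0.03,0.54, 20,-32,0,0.03,0.54, 20,-32,0,0.03,0.54, 20,-32,0,0.03,0.54, 20,-32,0,0.03,0.54, 18,-32,0,0.03,0.54, 18,-30,0,0.016,0.54]'; done
```

```text
time: 0.9
tool_pos: [0.3189, 0.2511, 0.2406]
tool_rot: [-3.142, -0.0, 3.076]
contact_force: [0.6, 0.2, 0.1]
opening: 0.0498
grip_force: 0.0
time: 1.7
tool_pos: [0.4749, -0.0031, 0.2404]
tool_rot: [3.141, -0.001, -2.982]
contact_force: [-0.0, 0.6, -0.7]
opening: 0.0498
grip_force: 0.0
```

```bash
python3 -m handwheel '[0,0,-45,0,0.54, 0,0,-45,0,0.54, 0,0,-45,0,0.54, 0,0,-40,0,0.54, 0,0,-17,0,0.54, 0,0,0,0,0.54]'
python3 -m handwheel '[7.9,1.3,0,0,0.54, 7.9,1.3,0,0,0.54, 7.9,1.3,0,0,0.54, 5,0.8,0,0,0.54, 5,0.8,0,0,0.54, 5,0.8,0,0,0.54, 0,0,0,0,0.54]'
python3 - <<'E'
from meas import *
im,d,c=grab("top"); cv2.imwrite("pics/t1.png",cv2.convertScaleAbs(cv2.resize(im[150:290,170:350],None,fx=4,fy=4),alpha=1.5)); print(plate(im,c))
E
```

```text
time: 2.3
tool_pos: [0.4725, -0.0012, 0.0462]
tool_rot: [3.139, -0.006, -2.983]
contact_force: [0.1, 0.0, 0.6]
opening: 0.0494
grip_force: 0.0
time: 3.0
tool_pos: [0.5142, 0.0048, 0.0489]
tool_rot: [-3.141, 0.001, -2.982]
contact_force: [-0.8, 0.5, 0.0]
opening: 0.0496
grip_force: 0.0
(((793.0445556640625, -208.25820922851562), (23.14853858947754, 92.80342102050781), 82.04358673095703), [[745.5, -213.3000030517578], [837.4000244140625, -226.10000610351562], [840.5999755859375, -203.1999969482422], [748.7000122070312, -190.39999389648438]])
```

View pics/t1.png

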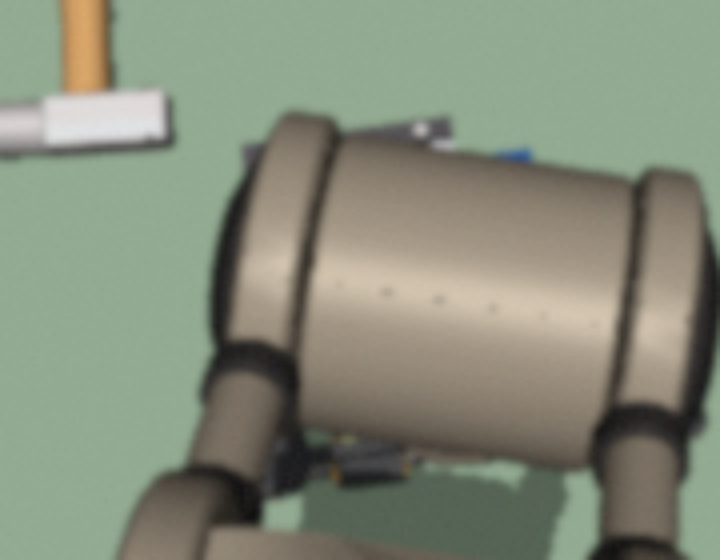

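The arm hides the plate in the top view; only a blue corner shows at about (515,155). I'll continue by force.

```bash
python3 -m handwheel '[4,0.6,0,0,0.54, 4,0.6,0,0,0.54, 2,0.3,0,0,0.54, 0,0,0,0,0.54]'
python3 -m handwheel '[1,0.2,0,0,0.54, 1,0.2,0,0,0.54, 0,0,0,0,0.54]'
python3 -m handwheel '[1,0.2,0,0,0.54, 1,0.2,0,0,0.54, 0,0,0,0,0.54]'
```

```text
time: 3.45
tool_pos: [0.5238, 0.0063, 0.0487]
tool_rot: [-3.142, 0.001, -2.982]
contact_force: [-0.6, -0.3, 0.3]
opening: 0.0498
grip_force: 0.1
time: 3.75
tool_pos: [0.5253, 0.0067, 0.0487]
tool_rot: [3.142, 0.0, -2.982]
contact_force: [-0.6, 0.5, 1.1]
opening: 0.0497
grip_force: 0.9
time: 4.05
tool_pos: [0.5267, 0.007, 0.0487]
tool_rot: [3.141, -0.001, -2.982]
contact_force: [-4.1, -1.0, 3.1]
opening: 0.0497
grip_force: 2.4
```

Run:
```python
from meas import *
im,d,c=grab("side"); cv2.imwrite("pics/s1.png",cv2.convertScaleAbs(cv2.resize(im[150:270,200:340],None,fx=4.5,fy=4.5,interpolation=2),alpha=1.4)); print(plate(im,c))
```

```text
(((587.3644409179688, 6.710552215576172), (101.32328033447266, 101.05054473876953), 9.29665470123291), [[529.2000122070312, 48.400001525878906], [545.5, -51.29999923706055], [645.5, -35.0], [629.2000122070312, 64.80000305175781]])
```

View pics/s1.png

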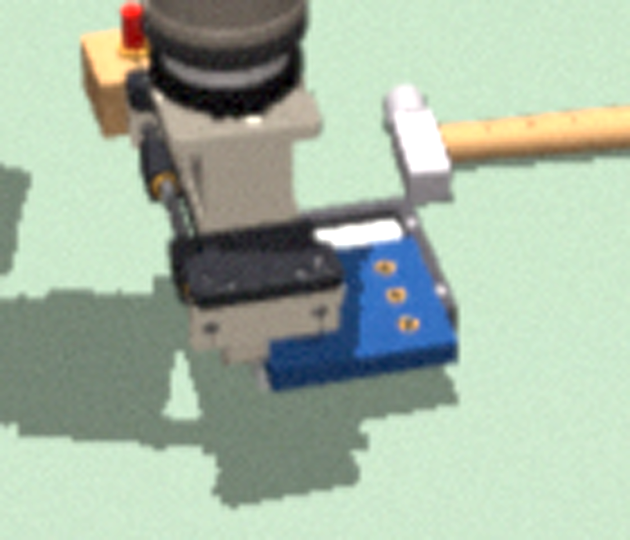

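The side view shows the plate lying flat, square with the block and against the +x stop; the white gap left is on the +y side. Next: back off, turn 90°, and go to the -y side.

```bash
python3 -m handwheel '[-10,-1.6,0,0,0.54, -10,-1.6,0,0,0.54, 0,0,40,0,0.54, 0,0,30,0,0.54]'
python3 -m handwheel '[12,-9,0,-0.143,0.54, 12,-9,0,-0.143,0.54, 12,-9,0,-0.143,0.54, 12,-9,0,-0.143,0.54, 12,-9,0,-0.143,0.54, 12,-9,0,-0.143,0.54, 12,-9,0,-0.143,0.54, 5,-2.6,0,-0.143,0.54]'
python3 -m handwheel '[3.5,-2,0,-0.143,0.54, 1,-1,0,-0.143,0.54, 0,0,0,-0.141,0.54, 0,0,0,0,0.54]'
python3 -c "
from cell import robot;print(robot.observe()['qpos'])"
```

```text
time: 4.5
tool_pos: [0.5066, 0.0039, 0.1197]
tool_rot: [3.141, 0.0, -2.983]
contact_force: [0.6, -0.4, 1.0]
opening: 0.0495
grip_force: 0.0
time: 5.3
tool_pos: [0.5969, -0.0627, 0.1187]
tool_rot: [3.14, 0.001, 2.15]
contact_force: [-0.1, 0.1, -0.7]
opening: 0.0493
grip_force: 0.0
time: 5.7
tool_pos: [0.6004, -0.0648, 0.1187]
tool_rot: [3.141, -0.0, 1.728]
contact_force: [0.7, -0.1, -0.7]
opening: 0.0498
grip_force: 0.0
[-2.34426019e-01  5.98065477e-01  1.45890553e+00  2.59957599e-04
  1.08411204e+00 -3.92110473e-01]
```

```bash
python3 -m handwheel '[0,0,-35,0,0.54, 0,0,-25,0.002,0.54, 0,0,-10,0,0.54, 0,0,0,0,0.54]'
python3 -m handwheel '[-1.3,7.9,0,0,0.54, -1.3,7.9,0,0,0.54, -1.3,7.9,0,0,0.54, -1,6,0,0,0.54, -1,6,0,0,0.54, -1,6,0,0,0.54, 0,0,0,0,0.54]'
python3 -m handwheel '[-0.6,4,0,0,0.54, -0.6,4,0,0,0.54, -0.3,2,0,0,0.54, 0,0,0,0,0.54]'
python3 -m handwheel '[-0.2,1,0,0,0.54, -0.2,1,0,0,0.54, 0,0,0,0,0.54]'
```

```text
time: 6.1
tool_pos: [0.5998, -0.0645, 0.0475]
tool_rot: [-3.139, -0.001, 1.734]
contact_force: [-0.6, 0.5, 0.2]
opening: 0.0491
grip_force: 0.0
time: 6.8
tool_pos: [0.5936, -0.0219, 0.0488]
tool_rot: [-3.142, -0.001, 1.732]
contact_force: [-0.3, -0.3, -0.5]
opening: 0.0494
grip_force: 0.0
time: 7.2
tool_pos: [0.5921, -0.0125, 0.0486]
tool_rot: [-3.141, -0.001, 1.732]
contact_force: [0.5, 0.2, -0.1]
opening: 0.0497
grip_force: 0.2
time: 7.5
tool_pos: [0.5918, -0.0109, 0.0486]
tool_rot: [-3.141, -0.0, 1.732]
contact_force: [0.5, -0.6, -0.9]
opening: 0.0498
grip_force: 0.6
```

```bash
python3 -m handwheel '[-0.2,1,0,0,0.54, 0,0,0,0,0.54]'
python3 -m handwheel '[-0.2,1,0,0,0.54, 0,0,0,0,0.54]'
python3 -m handwheel '[-0.2,1,0,0,0.54, 0,0,0,0,0.54]'
```

```text
time: 7.7
tool_pos: [0.5916, -0.0098, 0.0486]
tool_rot: [-3.141, -0.0, 1.732]
contact_force: [-0.0, -1.7, 0.5]
opening: 0.0499
grip_force: 0.5
time: 7.9
tool_pos: [0.5914, -0.0092, 0.0486]
tool_rot: [-3.141, 0.0, 1.732]
contact_force: [0.1, -3.3, -1.3]
opening: 0.0495
grip_force: 1.5
time: 8.1
tool_pos: [0.5914, -0.0091, 0.0488]
tool_rot: [-3.142, 0.002, 1.732]
contact_force: [0.5, -7.9, -1.0]
opening: 0.0498
grip_force: 3.5
```

```bash
python3 -m handwheel '[1.6,-10,0,0,0.54, 1.6,-10,0,0,0.54, 0,0,40,0,0.54, 0,0,30,0,0.54]'
python3 -m handwheel '[-9,5.5,0,0.143,0.54, -9,5.5,0,0.143,0.54, -9,5.5,0,0.143,0.54, -9,5.5,0,0.143,0.54, -9,5.5,0,0.143,0.54, -9,5.5,0,0.143,0.54, -9,5.5,0,0.143,0.54, -9,5.5,0,0.143,0.54]'
python3 -m handwheel '[-9,5.5,0,0.143,0.54, -9,5.5,0,0.143,0.54, -6,6,0,0.139,0.54, 0,0,-35,0,0.54, 0,0,-25,0,0.54, 0,0,-10,0,0.54, 0,0,0,0,0.54]'
python3 - <<'E'
from meas import *
im,d,c=grab("side"); cv2.imwrite("pics/s2.png",cv2.convertScaleAbs(cv2.resize(im[150:270,200:340],None,fx=4.5,fy=4.5,interpolation=2),alpha=1.4)); print(plate(im,c))
E
```

```text
time: 8.5
tool_pos: [0.5946, -0.0287, 0.1197]
tool_rot: [-3.141, -0.001, 1.731]
contact_force: [0.8, 0.3, 0.8]
opening: 0.0492
grip_force: 0.0
time: 9.3
tool_pos: [0.5223, 0.0159, 0.1189]
tool_rot: [3.141, 0.0, 2.881]
contact_force: [0.6, 0.4, -0.2]
opening: 0.0496
grip_force: 0.0
time: 10.0
tool_pos: [0.498, 0.0328, 0.0478]
tool_rot: [3.141, -0.002, -2.983]
contact_force: [0.7, -0.7, -0.2]
opening: 0.0494
grip_force: 0.0
(((581.2970581054688, 40.25330352783203), (100.97562408447266, 102.0782699584961), 8.881988525390625), [[523.5, 82.9000015258789], [539.2999877929688, -18.0], [639.0999755859375, -2.4000000953674316], [623.2999877929688, 98.5]])
```

View pics/s2.png

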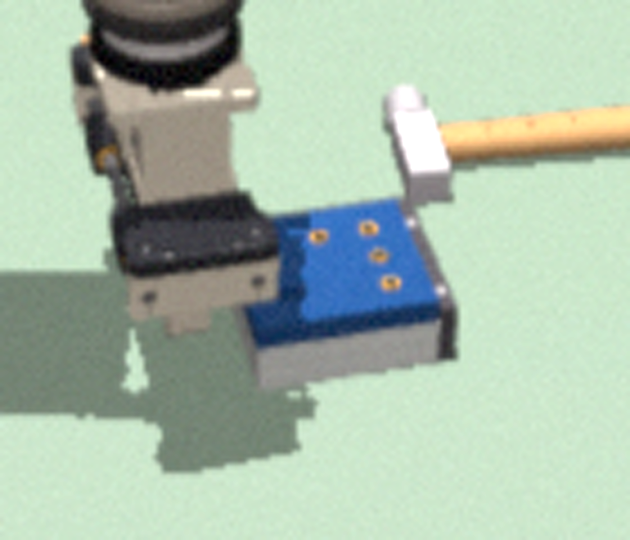

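The plate covers the deck and meets both stops. I'll finish with a light +x nudge.

```bash
python3 -m handwheel '[6,1,0,0,0.54, 6,1,0,0,0.54, 6,1,0,0,0.54, 3,0.4,0,0,0.54, 0,0,0,0,0.54]'
python3 -m handwheel '[1,0.2,0,0,0.54, 1,0.2,0,0,0.54, 0,0,0,0,0.54]'
python3 -m handwheel '[1,0.2,0,0,0.54, 0,0,0,0,0.54]'
python3 -m handwheel '[1,0.2,0,0,0.54, 1,0.2,0,0,0.54, 0,0,0,0,0.54]'
```

```text
time: 10.55
tool_pos: [0.5202, 0.0365, 0.049]
tool_rot: [-3.142, 0.001, -2.982]
contact_force: [0.3, 1.0, 0.1]
opening: 0.0498
grip_force: 0.0
time: 10.85
tool_pos: [0.5214, 0.0368, 0.0487]
tool_rot: [3.141, -0.0, -2.982]
contact_force: [0.1, -0.1, -0.0]
opening: 0.0495
grip_force: 0.1
time: 11.05
tool_pos: [0.5219, 0.0369, 0.0486]
tool_rot: [3.141, -0.001, -2.982]
contact_force: [-3.6, -1.3, 2.0]
opening: 0.0497
grip_force: 1.7
time: 11.35
tool_pos: [0.522, 0.037, 0.0485]
tool_rot: [3.141, -0.006, -2.982]
contact_force: [-8.8, -3.3, 7.6]
opening: 0.0495
grip_force: 5.1
```

```bash
python3 -m handwheel '[-8,-1.2,0,0,0.54, -7,-1.2,0,0,0.54, 0,0,40,0,0.54, 0,0,30,0,0.54]'
python3 -m handwheel '[-4.5,37,0,0,0.54, -4.5,37,0,0,0.54, -4.5,37,0,0,0.54, -4.5,37,0,0,0.54, -4.5,37,0,0,0.54, -4.5,37,0,0,0.54, 0,0,0,0,0.54]'
python3 - <<'E'
from meas import *
im,d,c=grab("top"); o=cv2.convertScaleAbs(cv2.resize(im[150:290,110:310],None,fx=4,fy=4,interpolation=2),alpha=1.5)
cv2.imwrite("pics/t2.png",o); r,b=plate(im,c); print(r,b)
np.savez("top1.npz",im=im)
hsv=cv2.cvtColor(im,cv2.COLOR_BGR2HSV)
x0,y0=255,200; g=im[...,0].astype(float)
hs=cv2.HoughCircles(cv2.resize(im[180:250,230:300,0],None,fx=8,fy=8,interpolation=2),cv2.HOUGH_GRADIENT,1.5,40,param1=60,param2=20,minRadius=18,maxRadius=45)
for u,v,R in (hs[0][:8] if hs is not None else []): 
    p=((u+.5)/8-.5+230,(v+.5)/8-.5+180); print(np.round(p,2),R/8,(ray(c,*p,.045)*1000).round(1))
E
```

```text
time: 11.75
tool_pos: [0.5093, 0.035, 0.1197]
tool_rot: [3.141, 0.0, -2.983]
contact_force: [0.6, -0.7, 0.6]
opening: 0.0495
grip_force: 0.0
time: 12.45
tool_pos: [0.4818, 0.2609, 0.1188]
tool_rot: [3.14, 0.002, -2.978]
contact_force: [0.7, -0.8, -0.5]
opening: 0.0498
grip_force: 0.0
((581.9291381835938, 46.224178314208984), (100.9662094116211, 88.45355987548828), 9.116144180297852) [[525.0999755859375, 81.9000015258789], [539.0999755859375, -5.400000095367432], [638.7999877929688, 10.600000381469727], [624.7999877929688, 97.9000015258789]]
```

View pics/t2.png

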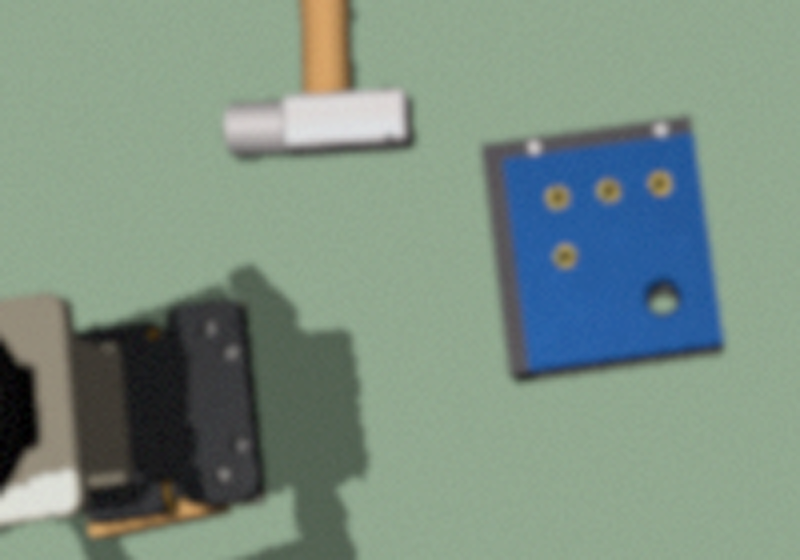

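The plate is home: its centre and 9.1° yaw match the block fit, and it is flush on both open edges. The hole is at crop (662,298). Now the pin grasp.

```bash
python3 -c "
from h import *
print(ray(eyes.calibration('top'),275.1,224.1,.045))"
python3 -m handwheel '[-1.6,-3.9,-10,0,0.54, 0,0,-25,0,0.54, 0,0,-15,0,0.54, 0,0,-7,0,0.54, 0,0,0,0,0.54]'
python3 -m handwheel '[0,0,0,0,0.1, 0,0,0,0,0, 0,0,0,0,0, 0,0,0,0,0, 0,0,0,0,0, 0,0,0,0,0]' 15
```

```text
[0.56076052 0.02219383 0.045     ]
time: 13.0
tool_pos: [0.4805, 0.2517, 0.0606]
tool_rot: [-3.141, -0.002, -2.984]
contact_force: [0.2, 0.0, -0.3]
opening: 0.0498
grip_force: 0.0
time: 13.6
tool_pos: [0.4813, 0.2557, 0.0629]
tool_rot: [3.137, 0.003, -2.983]
contact_force: [-3.2, 12.2, 4.3]
opening: 0.0141
grip_force: 15.0
```

The pin is gripped (14.1 mm), but with a 12 N side load in +y, so I'll shift +y to relieve it.

```bash
python3 -m handwheel '[0,0.6,0,0,0, 0,0.6,0,0,0, 0,0,0,0,0]'
python3 -m handwheel '[-0.3,0.6,0,0,0, 0,0,0,0,0]'
```

```text
time: 13.9
tool_pos: [0.4812, 0.2563, 0.0628]
tool_rot: [3.139, 0.002, -2.982]
contact_force: [-1.2, 7.2, 3.9]
opening: 0.0142
grip_force: 14.9
time: 14.1
tool_pos: [0.481, 0.2566, 0.0627]
tool_rot: [3.139, 0.002, -2.982]
contact_force: [-1.6, 7.1, 4.0]
opening: 0.0136
grip_force: 14.9
```

```bash
python3 -m handwheel '[-0.2,0.7,0,0,0, 0,0.5,0,0,0, 0,0,0,0,0]'
python3 -m handwheel '[0,0,10,0,0, 0,0,15,0,0, 0,0,15,0,0, 0,0,0,0,0]'
```

```text
time: 14.4
tool_pos: [0.4809, 0.2569, 0.0624]
tool_rot: [3.14, 0.002, -2.982]
contact_force: [-0.9, 5.7, 5.4]
opening: 0.0132
grip_force: 15.0
time: 14.8
tool_pos: [0.4813, 0.2559, 0.103]
tool_rot: [-3.141, 0.002, -2.982]
contact_force: [-0.1, 0.4, -0.3]
opening: 0.0137
grip_force: 14.9
```

```bash
python3 -m handwheel '[0,0,15,0,0, 0,0,15,0,0, 10,-29,0,0,0, 10,-29,0,0,0, 10,-29,0,0,0, 10,-29,0,0,0]'
python3 -m handwheel '[10,-29,0,0,0, 10,-29,0,0,0, 10,-29,0,0,0, 9.5,-30.7,0,0,0, 0,0,0,0,0, 0,0,0,0,0]'
python3 - <<'E'
from meas import *
im,d,c=grab("side"); np.savez("side2.npz",im=im)
cv2.imwrite("pics/s3.png",cv2.convertScaleAbs(cv2.resize(im[160:250,210:310],None,fx=6,fy=6,interpolation=2),alpha=1.5))
s=robot.observe();print(s["tool_pos"],s["tool_rot"],s["grip_force"])
C=c["world_to_cam"]
for p in ([.5608,.0222,.045],[.5608,.0222,.0745],[.5608,.0222,.11]):
    q=C@np.array(p+[1]); print(p,c["cx"]+c["fx"]*q[0]/q[2],c["cy"]+c["fy"]*q[1]/q[2])
E
```

```text
time: 15.4
tool_pos: [0.52, 0.1385, 0.1306]
tool_rot: [-3.141, -0.002, -2.982]
contact_force: [-0.6, 0.1, -0.0]
opening: 0.0138
grip_force: 14.9
time: 16.0
tool_pos: [0.5592, 0.0216, 0.1305]
tool_rot: [3.141, -0.002, -2.984]
contact_force: [-0.1, -0.4, -0.0]
opening: 0.0136
grip_force: 14.9
[0.55913832 0.02245857 0.13077868] [ 3.14094763e+00 -2.04115471e-03 -2.98303868e+00] 14.909789711236954
[0.5608, 0.0222, 0.045] 265.0999106259386 215.04619583451287
[0.5608, 0.0222, 0.0745] 265.09768461133785 205.58657253728748
[0.5608, 0.0222, 0.11] 265.0949124284593 193.8059643894758
```

View pics/s3.png

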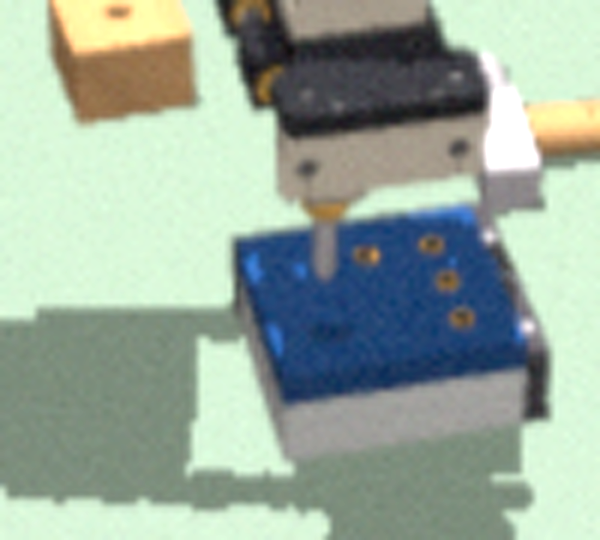

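The side view shows the pin upright, with its shank at crop column 325 and tip at (325,278). The hole is at (329,328), so the pin needs about 1.4 mm more in +x. Then I descend, watching the force.

```bash
python3 -m handwheel '[1.5,0,-8,0,0, 0,0,-8,0,0, 0,0,-6,0,0, 0,0,0,0,0]'
python3 -m handwheel '[0,0,-4,0,0, 0,0,-4,0,0, 0,0,-3,0,0, 0,0,0,0,0]'
```

```text
time: 16.45
tool_pos: [0.5605, 0.023, 0.1083]
tool_rot: [3.141, -0.003, -2.982]
contact_force: [-0.6, -0.0, -0.0]
opening: 0.0134
grip_force: 14.9
time: 16.85
tool_pos: [0.5612, 0.0224, 0.0983]
tool_rot: [3.141, -0.001, -2.982]
contact_force: [-0.2, 0.4, -0.7]
opening: 0.0134
grip_force: 14.9
```

```bash
python3 -m handwheel '[0,0,-4,0,0, 0,0,-4,0,0, 0,0,-4,0,0, 0,0,0,0,0]'
python3 -m handwheel '[0,0,-4,0,0, 0,0,-4,0,0, 0,0,0,0,0]'
```

```text
time: 17.25
tool_pos: [0.561, 0.0224, 0.086]
tool_rot: [3.141, -0.001, -2.982]
contact_force: [-1.2, -0.1, -1.1]
opening: 0.0137
grip_force: 14.9
time: 17.55
tool_pos: [0.561, 0.0224, 0.0781]
tool_rot: [3.141, -0.001, -2.982]
contact_force: [0.7, 0.3, -1.5]
opening: 0.0133
grip_force: 14.9
```

```bash
python3 -m handwheel '[0,0,-4,0,0, 0,0,-3,0,0, 0,0,0,0,0]'
python3 -m handwheel '[0,0,-1.5,0,0, 0,0,0,0,0]'
python3 -m handwheel '[0,0,-1,0,0, 0,0,0,0,0]'
```

```text
time: 17.85
tool_pos: [0.5611, 0.0224, 0.0712]
tool_rot: [3.141, -0.001, -2.982]
contact_force: [-0.5, -0.3, -0.6]
opening: 0.0134
grip_force: 14.9
time: 18.05
tool_pos: [0.5614, 0.0224, 0.0701]
tool_rot: [3.141, -0.0, -2.982]
contact_force: [-0.7, -0.8, -0.1]
opening: 0.0137
grip_force: 14.9
time: 18.25
tool_pos: [0.5614, 0.0224, 0.0692]
tool_rot: [3.141, -0.0, -2.982]
contact_force: [-0.3, 0.0, -1.1]
opening: 0.0134
grip_force: 14.9
```

```bash
python3 -m handwheel '[0,0,-1,0,0, 0,0,0,0,0]'
python3 -m handwheel '[0,0,-0.7,0,0, 0,0,0,0,0]'
python3 -m handwheel '[0,0,-0.7,0,0, 0,0,0,0,0]'
```

```text
time: 18.45
tool_pos: [0.5614, 0.0224, 0.0681]
tool_rot: [3.141, -0.0, -2.982]
contact_force: [0.7, -0.5, -1.1]
opening: 0.0134
grip_force: 14.9
time: 18.65
tool_pos: [0.5615, 0.0224, 0.0675]
tool_rot: [3.142, 0.0, -2.982]
contact_force: [-0.3, 0.1, -0.4]
opening: 0.0132
grip_force: 14.9
time: 18.85
tool_pos: [0.5615, 0.0225, 0.0673]
tool_rot: [3.141, 0.0, -2.982]
contact_force: [0.0, 1.6, 4.0]
opening: 0.0133
grip_force: 15.0
```

The collar has seated (4 N upward at TCP z = 67.3 mm, as predicted). I'll release and retreat up and away.

```bash
python3 -m handwheel '[0,0,0,0,0.25, 0,0,0,0,0.5, 0,0,0,0,0.5, 0,0,0,0,0.5]'
python3 -m handwheel '[0,0,20,0,0.5, 0,0,30,0,0.5, 0,0,40,0,0.5, -20,30,20,0,0.5, -20,40,0,0,0.5, -20,40,0,0,0.5, -20,40,0,0,0.5, -10,40,0,0,0.5]'
python3 -m handwheel '[0,0,0,0,0.5, 0,0,0,0,0.5, 0,0,0,0,0.5]'
python3 - <<'E'
from meas import *
im,d,c=grab("top"); print(plate(im,c)[0]); a=cv2.resize(im[170:260,220:310],(450,450),interpolation=2)
im2,d,c=grab("side"); b=cv2.resize(im2[170:250,220:310],(340,450)[:1]+(302,),interpolation=2); b=cv2.copyMakeBorder(b,0,148,0,0,0)
cv2.imwrite("pics/fin.png",cv2.convertScaleAbs(np.hstack([a,b]),alpha=1.5))
E
```

```text
time: 19.25
tool_pos: [0.5614, 0.0224, 0.0667]
tool_rot: [3.141, -0.0, -2.982]
contact_force: [0.6, 0.3, 0.8]
opening: 0.0407
grip_force: 0.0
time: 20.05
tool_pos: [0.4697, 0.2137, 0.177]
tool_rot: [3.142, -0.0, -2.982]
contact_force: [0.6, -0.2, -0.7]
opening: 0.0458
grip_force: 0.0
time: 20.35
tool_pos: [0.4718, 0.2116, 0.1767]
tool_rot: [-3.141, -0.0, -2.983]
contact_force: [0.4, -0.9, -0.8]
opening: 0.0459
grip_force: 0.0
((582.0174560546875, 46.241294860839844), (100.83960723876953, 88.4265365600586), 9.017435073852539)
```

View pics/fin.png

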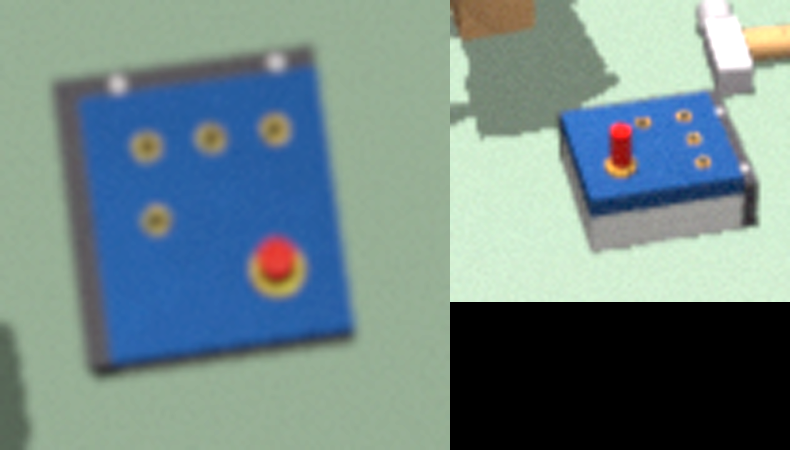

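The plate is home and flush, and the pin stands upright at (277,265) with its collar on the plate. Handing in.

```bash
python3 -c "
from cell import robot;print(robot.hand_in())"
```

```text
the job is handed in; nothing more can be done
None
```

The plate is home against both stops and flush with the block, the pin stands in its hole with the collar on the plate, the jar, hammer and screwdriver were not touched, and the job was handed in at about 20 s; no verdict came back.

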